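# Move the backup drive to the other push-push dock

### The arm

A 6-joint arm with a two-finger parallel gripper is mounted at the origin on the work surface. World frame = base frame: x ahead of the robot, y to its left, z up, the work surface at z = 0. Lengths are in mm, angles in rad, forces in N, time in s.
With the tool pointing down it reaches from about 275 to 750 mm from the base axis. Payload 10.2 kg.
Tool frame: the origin (TCP) lies midway between the tips of the shut fingers; the grasp point (between the pads) lies 19 mm behind it; z points along the fingers, y is the direction in which the jaws open and shut (so a half turn about z gives the same grasp; the last joint's range is limited). The gripper opens to 85 mm and grips with 20 to 120 N. Pads are 22 mm wide; open, the fingers measure 114 mm over their backs; the gripper's body (76 mm by 85 mm) begins 54 mm behind the grasp point. The pads swing forward as they close: fully open they stand 13 mm farther back than shut.
Start: joints at [0.974, 0.313, 1.498, -0, 1.331, -0.223], TCP at [191.72, 488.748, 231.294] pointing down, gripper open.
Joint ranges: [-2.94, 2.94], [-0.97, 2.17], [0.19, 2.56], [-1.23, 4.37], [0.02, 3.11], [-2.88, 2.88]. Speed limits (rad/s): [2.39, 2.39, 3.01, 3.14, 3.14, 3.14].

### API

Orientations are given as a unit quaternion [w, x, y, z].
In Python, from rig import sense, optics, ctrl gives the robot as it stands.
- The arm moves only by the tool play_rows, never from a script. Its argument "plan" is a list of rows, each a list of 7 numbers: the shift along the world's x, y, z in mm, then the turn, a rotation vector about the world's x, y, z in rad, then the opening, from -1 (shut) to 1 (fully open), so that 0 is half open. A call has 1 to 5 rows; each row shifts and turns the pose as measured when the row begins; what a row does not reach is not made up. A row lasts 1/12 s, in which the tool goes at most 41.7 mm and 7.16 degrees, less where a joint would pass 70% of its speed; a pose out of reach is approached as far as the arm can. A call is refused whole if a number of a shift passes 41.7 or a number of a turn 0.125, either way. A call with a gripper value outside its range is refused whole. The fingers move at their own pace and stop on an object; "grip_force" is the grip in N (left out, the last holds). Time passes only in rows, so rows that do not move let the fingers close. It gives the time, the measured TCP pose, the force and the opening at its end, in the units of the state.
- sense(): the state, without advancing time (a new reading comes with each control period).
- optics.capture(name): name is "scene" or "top"; returns a dict with "img" (384x512x3 uint8, blue, green, red), "fx", "fy", "cx", "cy" (pixels), "dist" ([k1, k2, p1, p2, k3] as OpenCV has them; the pictures are not rectified), "world_to_cam" (4x4, takes a point from world to camera coordinates). Camera axes: x right, y up, looking along -z (the intrinsics and any distortion apply to the point x, -y, -z); pixel columns grow to the right and rows downward; lengths in mm; the calibration is good to about 2 mm. A picture is of the moment at which its call begins. There is no depth.
- ctrl.finish_job(): hands the job in, once; it reports no verdict.
The state is a dict: "time_s": time; "joints": joint angles; "dq": joint speeds; "tau": joint torques, N m; "eef_pos": TCP position; "ee_rot": TCP orientation; "force": force on the tool from outside, world axes, zero at the start; "wrist_torque": the same for the moment, N m; "grip_width": opening from 0.0 (shut) to 1.0 (fully open).
Only numpy, scipy, OpenCV 4.12 (cv2) and the standard library are available. Lean on these libraries where they do the work, as an engineer would, in place of code of your own. Each camera call takes 0.05 s, during which the arm holds its last target. There are 200 camera calls.

### The job

The archive's backup drive is locked down in one of the two desktop docks. Gently press it down so that its dock releases it, lift it out, then put it in the other dock and press it gently until that dock locks it down. Leave the first dock empty with its carriage risen, and leave the other things on the desk alone.

Things in the scene. Friction and masses are not known exactly. Their poses are not given: they have to be found in the camera images.
- drive_center (a point): Centre of the drive cartridge, a plain aluminium block 20 mm (x) by 60 mm (y) by 64 mm tall (z), about 0.13 kg, upright. Its top lies 32 mm above this point. Locked in a dock its top stands 9.5 to 17.5 mm above the dock's top; released, 27 mm. It may go in either way round.
- dock_a_mouth (a point): The dock that holds the drive at the start: a black block 74 mm (x) by 116 mm (y) by 75 mm tall, fixed to the desk. The point is the centre of its top face, in the middle of the slot's mouth; z up, x across the slot, y along it. The slot is 22.5 mm (x) by 62.5 mm (y), with a 4 mm chamfered mouth. In the slot a sprung carriage (floor) carries the drive; risen, it lies 37 mm below the mouth.
- dock_b_mouth (a point): The other dock, identical to the first, empty at the start with its carriage risen 37 mm below the mouth. Same point and axes.
- dock_a_carriage (a joint): Carriage of the dock holding the drive at first, m pressed down: 0 risen, 0.0115 to 0.015 locked (latch depth differs from dock to dock). Push-push: pressed until it is felt to meet its firm stop, 5 to 6 mm beyond locked, and let go, it changes state (locked: rises to 0; risen: stays locked). A press ending 2 mm short of the stop changes nothing. Starts locked.
- dock_b_carriage (a joint): Carriage of the other dock, same mechanism with its own latch depth (locked at 0.0095 to 0.017); starts risen (0). In both, the spring pushes up with about 3 N risen, 5 N locked, 6 N near the firm stop, damped by 40 N s/m; at the stop the force climbs by some 15 N/mm, and more than 22 N harms it, so press slowly and stop on force.
- camera: Bystander: black photo camera with lens, 130 mm wide, 97 mm tall, 115 mm deep, on the desk. Origin under the camera body; leave it where it is.
- notes: Bystander: block of note paper, 76 mm square, 36 mm high. Origin at its underside; leave it where it is.
- pen_cup: Bystander: white ceramic cup, 76 mm across, 95 mm tall. Origin at its underside; leave it where it is.
Not all that is in view belongs to the job. Of the things that look like the part that bears drive_center, the smaller one is meant.

How it is judged (in metres and radians):
On the way, in this order (a step that is already met when the one before it is completed fails the run):
1. the first dock has released the drive: its carriage is risen with the drive still in the slot (value of joint dock_a_carriage below 0.004 m and horizontal distance between drive_center and dock_a_mouth below 0.006 m and z of drive_center in the frame of dock_a_mouth below 0.004 m), for 0.1 s.
2. the drive is lifted out of the first dock (z of drive_center in the frame of dock_a_mouth above 0.032 m), for 0.1 s.
3. the drive is in the other dock and locked down (value of joint dock_b_carriage above 0.009 m and z of drive_center in the frame of dock_b_mouth below -0.013 m and horizontal distance between drive_center and dock_b_mouth below 0.005 m), for 0.2 s.
At the end, for the whole second after the job is handed in: The drive stands upright (within 0.1 rad) in the slot of the dock that was empty, within 5 mm of its centre, at rest, sunk so that its centre is at least 13 mm below the dock's top, with that carriage locked (0.009 to 0.0185 m down); the first dock's carriage is risen (less than 3 mm down) (all of step 3 and value of joint dock_b_carriage below 0.0185 m and value of joint dock_a_carriage below 0.003 m and angle between drive_center's own z axis and vertical below 0.1 rad and linear speed of drive below 0.02 m/s); the robot touches nothing.
It fails at once if the drive is pressed or jammed against a dock with more than 22 N (contact force between drive and dock_a above 22 N or contact force between drive and dock_b above 22 N).
It fails at once if the robot pushes on a dock with more than 25 N (contact force between any of the arm, the fingers and dock_a above 25 N or contact force between any of the arm, the fingers and dock_b above 25 N).
It fails at once if the camera, the notes or the cup is moved more than 20 mm (distance of any of camera, notes, pen_cup from where it was at the start of the episode above 0.02 m).
It also fails if it takes over 69 s, if anything falls off the work surface, if the arm or the gripper's body presses on something with over 40 N, if the wrist force passes 120 N, or if a joint passes its speed limit or range.

## Working session

There is one attempt and no reset: what is moved stays moved. The work goes in short steps, Python scripts to look and compute and a tool call to move; the robot and the scene stay as the last step left them, time stands still between calls to the robot, and variables do not carry over. Pictures are saved under pics/ and viewed, about 8 in all and at most 12, crops included, and the job is handed in when it is done.

Besides the shell and the picture viewer there is one more tool, called after "Request:" in YAML: its name, and indented under it one key for each argument. play_rows: Moves the arm, as the interface text tells. Its arguments: {"type":"object","properties":{"plan":{"type":"array"},"grip_force":{"type":"number"}},"required":["plan"]}

```bash
mkdir -p pics; python3 - <<'E'
from rig import sense, optics
import cv2
print(sense())
for n in("scene","top"):
    c=optics.capture(n); cv2.imwrite(f"pics/{n}0.png",c["img"]); print(n,{k:v for k,v in c.items() if k!="img"})
E
```

```text
{'time_s': 0.0, 'joints': array([ 9.73574687e-01,  3.13436398e-01,  1.49844745e+00,  7.44917705e-06,
        1.33100369e+00, -2.23374272e-01]), 'dq': array([ 0.00134553,  0.00024337,  0.00166056,  0.00314818, -0.00023452,
       -0.00152523]), 'tau': array([ 9.04979024e-04, -4.12279236e+01, -2.59734339e+01, -1.06944797e-04,
        4.38135306e-03, -6.75691524e-06]), 'eef_pos': array([191.57588522, 488.51700442, 230.73813522]), 'ee_rot': array([-2.61570392e-04,  1.85837883e-01,  9.82580206e-01, -5.92262356e-04]), 'force': array([0.44691528, 0.12187105, 0.21355695]), 'wrist_torque': array([ 0.0031835 , -0.0565231 ,  0.05432002]), 'grip_width': 1.0006808658126465}
scene {'fx': 406.39433529852187, 'fy': 406.39433529852187, 'cx': 263.1853307881134, 'cy': 191.94293478130507, 'dist': array([-0.0394883,  0.       ,  0.       ,  0.       ,  0.       ]), 'world_to_cam': array([[-6.67989318e-01,  7.44063031e-01, -1.26679445e-02,
         4.66358035e+02],
       [-6.48448494e-01, -5.73629937e-01,  5.00463032e-01,
         3.00225488e+02],
       [ 3.65109328e-01,  3.42518469e-01,  8.65665222e-01,
        -1.18765644e+03],
       [ 0.00000000e+00,  0.00000000e+00,  0.00000000e+00,
         1.00000000e+00]])}
top {'fx': 478.8709789354331, 'fy': 478.8709789354331, 'cx': 248.48676209845576, 'cy': 195.44601335835765, 'dist': array([0.01738623, 0.        , 0.        , 0.        , 0.        ]), 'world_to_cam': array([[-2.84049919e-02, -9.99505256e-01,  1.35055711e-02,
        -9.24066650e+01],
       [ 9.95609817e-01, -2.70836336e-02,  8.95967007e-02,
        -5.83985936e+02],
       [-8.91865933e-02,  1.59912728e-02,  9.95886555e-01,
        -1.29981693e+03],
       [ 0.00000000e+00,  0.00000000e+00,  0.00000000e+00,
         1.00000000e+00]])}
```

View pics/scene0.png

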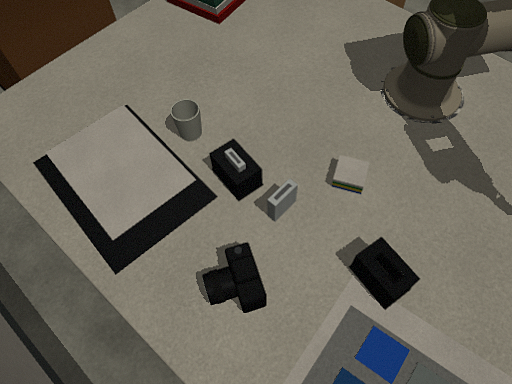

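View pics/top0.png

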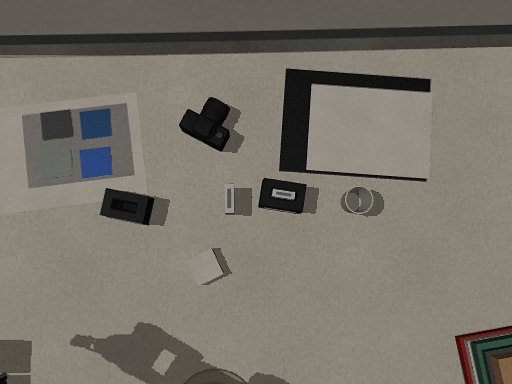

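The scene view shows the drive locked in the dock at about (236,160), a loose look-alike at (282,200), and the empty dock at (385,270). In the top view these are at (283,194), (230,198) and (126,205). I'll zoom in next.

```bash
python3 - <<'E'
import cv2,numpy as np
def crop(n,x,y,w=66,h=50,s=6):
    im=cv2.imread(f"pics/{n}0.png")[y:y+h,x:x+w]
    im=(255*(im/255.)**.45).astype(np.uint8)
    im=cv2.resize(im,None,fx=s,fy=s,interpolation=cv2.INTER_CUBIC)
    for i in range(0,w,10):
        cv2.putText(im,str(x+i),(i*s,10),0,.35,(0,0,255),1); cv2.line(im,(i*s,12),(i*s,18),(0,0,255),1)
    for j in range(0,h,10):
        cv2.putText(im,str(y+j),(0,j*s+4),0,.35,(0,0,255),1)
    return im
a=np.vstack([np.hstack([crop("top",250,168),crop("top",94,180)]),np.hstack([crop("scene",203,135,66,50),crop("scene",348,232,80,60)[:300,:396]])])
cv2.imwrite("pics/z1.png",a);print(a.shape)
E
```

```text
(600, 792, 3)
```

View pics/z1.png

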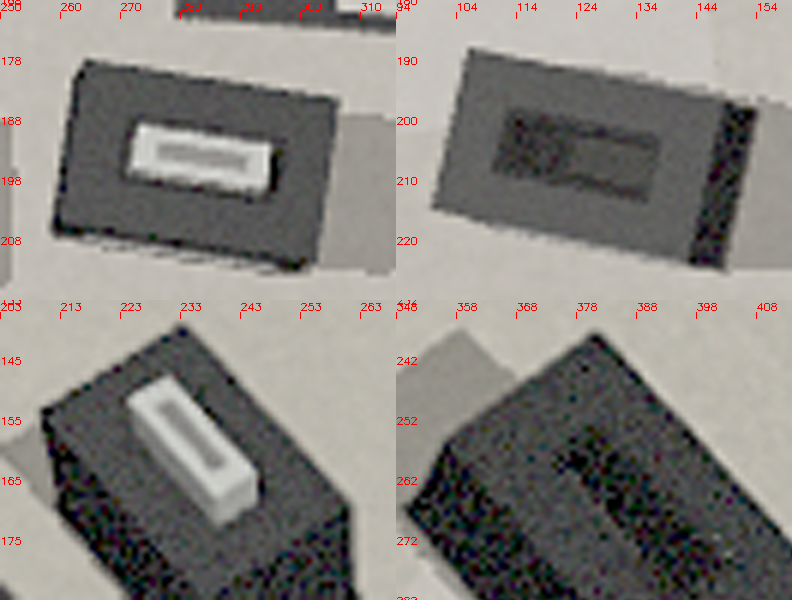

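The crops show the corners of both dock tops clearly, so I'll fit the poses with both cameras.

```bash
cat > h.py <<'E'
import cv2,numpy as np,pickle
from scipy.optimize import least_squares
from rig import sense,optics
def cal(n):
    c=optics.capture(n)
    K=np.array([[c["fx"],0,c["cx"]],[0,c["fy"],c["cy"]],[0,0,1.]])
    return c["img"],(K,c["dist"],np.diag([1,-1,-1,1])@c["world_to_cam"])
def proj(cm,P):
    K,d,T=cm; T=np.array(T)
    return cv2.projectPoints(np.float64(P).reshape(-1,1,3),cv2.Rodrigues(T[:3,:3])[0],T[:3,3],K,d)[0][:,0]
def ray(cm,px,z):
    K,d,T=cm
    u=cv2.undistortPoints(np.float64(px).reshape(-1,1,2),K,d)[:,0]
    D=np.c_[u,np.ones(len(u))]@T[:3,:3]; o=-T[:3,:3].T@T[:3,3]
    return o+D*((z-o[2])/D[:,2])[:,None]
E
python3 - <<'E'
from h import *
_,T=cal("top");_,S=cal("scene")
f=lambda o,pts:np.array([[o[0]+(x+.5)/6-.5,o[1]+(y+.5)/6-.5] for x,y in pts])
at=f((250,168),[(86,64),(338,100),(312,258),(60,225)])
bt=f((94,180),[(76,50),(331,100),(294,264),(37,208)])
dt=f((250,168),[(137,124),(273,145),(268,189),(130,170)])
print(ray(T,at,75).round(1)); print(ray(T,bt,75).round(1)); print("drive",ray(T,dt,88).round(1),ray(T,dt,88).mean(0))
as_=f((203,135),[(181,27),(347,205),(45,110)])
bs=f((348,232),[(200,35),(50,143)])
ds=f((203,135),[(130,100),(168,77),(257,172),(218,208)])
print("scene A",ray(S,as_,75).round(1),"\nB",ray(S,bs,75).round(1),"\ndrive",ray(S,ds,88).round(1),ray(S,ds,88).mean(0))
print("look-alike loose top centre z64:",ray(T,[(230,198)],64),ray(S,[(283,190)],64))
E
```

```text
[[ 622.  -150.5   75. ]
 [ 602.8 -262.5   75. ]
 [ 532.5 -248.2   75. ]
 [ 550.3 -136.7   75. ]]
[[607.2 269.6  75. ]
 [581.9 157.4  75. ]
 [509.8 174.3  75. ]
 [537.7 286.8  75. ]]
drive [[ 593.1 -171.5   88. ]
 [ 582.2 -231.2   88. ]
 [ 562.8 -228.3   88. ]
 [ 572.8 -167.7   88. ]] [ 577.7233243  -199.68652924   88.        ]
scene A [[ 535.8 -246.4   75. ]
 [ 555.7 -135.5   75. ]
 [ 602.7 -258.6   75. ]] 
B [[514.7 178.1  75. ]
 [584.2 161.7  75. ]] 
drive [[ 582.1 -228.6   88. ]
 [ 563.9 -225.1   88. ]
 [ 573.8 -166.5   88. ]
 [ 596.2 -166.4   88. ]] [ 578.98528166 -196.64841672   88.        ]
look-alike loose top centre z64: [[572.32121957 -58.10401191  64.        ]] [[559.51418691 -61.18609645  64.        ]]
```

Request:
play_rows:
  plan:
    - [20, -35, 0, 0, 0, -0.07, -1]
    - [20, -35, 0, 0, 0, -0.07, -1]
    - [20, -35, 0, 0, 0, -0.07, -1]
    - [20, -35, 0, 0, 0, -0.07, -1]
    - [20, -35, 0, 0, 0, -0.07, -1]

```text
time_s: 0.62
eef_pos: [290.0, 311.2, 229.2]
ee_rot: [-0.001, 0.355, 0.935, -0.0]
force: [1.2, 0.6, 0.4]
grip_width: 0.3
```

Request:
play_rows:
  plan:
    - [20, -35, 0, 0, 0, -0.07, -1]
    - [20, -35, 0, 0, 0, -0.07, -1]
    - [20, -35, 0, 0, 0, -0.07, -1]
    - [20, -35, 0, 0, 0, -0.07, -1]
    - [20, -35, 0, 0, 0, -0.07, -1]

```text
time_s: 1.03
eef_pos: [390.9, 128.6, 229.6]
ee_rot: [-0.0, 0.519, 0.855, 0.0]
force: [-0.5, 0.3, 0.5]
grip_width: 0.001
```

Request:
play_rows:
  plan:
    - [20, -35, 0, 0, 0, -0.07, -1]
    - [20, -35, 0, 0, 0, -0.07, -1]
    - [20, -35, 0, 0, 0, -0.07, -1]
    - [20, -35, 0, 0, 0, -0.07, -1]
    - [20, -35, 0, 0, 0, -0.07, -1]

```text
time_s: 1.45
eef_pos: [491.7, -54.0, 230.0]
ee_rot: [0.0, 0.668, 0.744, 0.001]
force: [0.2, 0.1, 0.4]
grip_width: 0.0
```

Request:
play_rows:
  plan:
    - [17.3, -28.9, -14, 0, 0, -0.056, -1]
    - [17.3, -28.9, -14, 0, 0, -0.056, -1]
    - [17.3, -28.9, -14, 0, 0, -0.056, -1]
    - [17.3, -28.9, -14, 0, 0, -0.056, -1]
    - [17.3, -28.9, -14, 0, 0, -0.056, -1]

```text
time_s: 1.87
eef_pos: [582.3, -209.1, 159.0]
ee_rot: [0.003, 0.771, 0.637, 0.002]
force: [-0.6, 0.2, 0.5]
grip_width: 0.003
```

```bash
python3 - <<'E'
from h import *
a,T=cal("top");b,S=cal("scene");s=sense()
print(s["eef_pos"],s["ee_rot"],s["force"])
p=s["eef_pos"]; print(proj(T,p),proj(S,p))
g=lambda im,x,y:cv2.resize((255*(im[y:y+66,x:x+66]/255.)**.45).astype(np.uint8),None,fx=6,fy=6,interpolation=cv2.INTER_CUBIC)
cv2.imwrite("pics/z2.png",np.hstack([g(a,250,160),g(b,203,125)]))
E
```

```text
[ 581.71142391 -210.86872425  155.61614452] [7.29108235e-04 7.71874986e-01 6.35773776e-01 4.24555936e-04] [ 0.15267216  1.01963313 -0.62094207]
[[289.96561361 189.52945629]] [[227.11867949 137.74447656]]
```

View pics/z2.png

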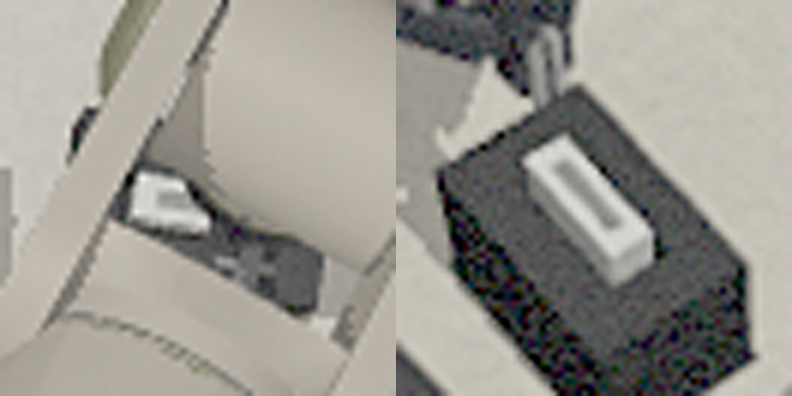

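The scene crop shows the shut fingertips at about (227,142), as predicted, and just back from the drive's far end. I'll centre them over the drive and go down.

Request:
play_rows:
  plan:
    - [-3, 12.5, -10, 0, 0, 0.018, -1]
    - [0, 0, -16, 0, 0, 0, -1]
    - [0, 0, -16, 0, 0, 0, -1]
    - [0, 0, -8, 0, 0, 0, -1]
    - [0, 0, 0, 0, 0, 0, -1]

```text
time_s: 2.38
eef_pos: [578.2, -197.9, 103.0]
ee_rot: [-0.0, 0.766, 0.643, 0.0]
force: [-0.7, 0.1, -0.1]
grip_width: -0.0
```

Request:
play_rows:
  plan:
    - [0, 0, -2, 0, 0, 0, -1]
    - [0, 0, -2, 0, 0, 0, -1]
    - [0, 0, -2, 0, 0, 0, -1]
    - [0, 0, -2, 0, 0, 0, -1]
    - [0, 0, 0, 0, 0, 0, -1]

```text
time_s: 2.8
eef_pos: [579.2, -197.8, 97.5]
ee_rot: [0.002, 0.765, 0.643, 0.001]
force: [0.0, 0.7, -0.2]
grip_width: -0.002
```

Request:
play_rows:
  plan:
    - [-0.5, 0, -2, 0, 0, 0, -1]
    - [0, 0, -2, 0, 0, 0, -1]
    - [0, 0, -2, 0, 0, 0, -1]
    - [0, 0, 0, 0, 0, 0, -1]

```text
time_s: 3.13
eef_pos: [579.0, -198.1, 91.8]
ee_rot: [0.003, 0.766, 0.643, 0.001]
force: [0.0, -0.0, 0.3]
grip_width: -0.002
```

Request:
play_rows:
  plan:
    - [0, 0, -1.5, 0, 0, 0, -1]
    - [0, 0, -1.5, 0, 0, 0, -1]
    - [0, 0, -1.5, 0, 0, 0, -1]
    - [0, 0, 0, 0, 0, 0, -1]

```text
time_s: 3.47
eef_pos: [579.4, -198.4, 87.9]
ee_rot: [0.003, 0.766, 0.643, 0.002]
force: [-0.2, 1.6, 3.7]
grip_width: 0.0
```

Request:
play_rows:
  plan:
    - [0, 0, -1, 0, 0, 0, -1]
    - [0, 0, -1, 0, 0, 0, -1]
    - [0, 0, 0, 0, 0, 0, -1]

```text
time_s: 3.72
eef_pos: [579.8, -198.5, 86.6]
ee_rot: [0.004, 0.765, 0.643, 0.002]
force: [-1.5, 1.5, 2.9]
grip_width: 0.001
```

Request:
play_rows:
  plan:
    - [0, 0, -1, 0, 0, 0, -1]
    - [0, 0, 0, 0, 0, 0, -1]

```text
time_s: 3.88
eef_pos: [579.8, -198.5, 85.8]
ee_rot: [0.004, 0.765, 0.643, 0.002]
force: [-0.8, 2.8, 4.1]
grip_width: -0.003
```

Request:
play_rows:
  plan:
    - [0, 0, -1, 0, 0, 0, -1]
    - [0, 0, -1, 0, 0, 0, -1]
    - [0, 0, 0, 0, 0, 0, -1]

```text
time_s: 4.13
eef_pos: [580.2, -198.6, 84.3]
ee_rot: [0.005, 0.765, 0.643, 0.002]
force: [-0.5, 0.2, 5.6]
grip_width: -0.001
```

Request:
play_rows:
  plan:
    - [0, 0, -0.8, 0, 0, 0, -1]
    - [0, 0, 0, 0, 0, 0, -1]

```text
time_s: 4.3
eef_pos: [580.5, -198.7, 84.4]
ee_rot: [0.005, 0.765, 0.643, 0.003]
force: [-1.4, 1.2, 5.5]
grip_width: 0.003
```

Request:
play_rows:
  plan:
    - [-0.3, 0, -1, 0, 0, 0, -1]
    - [0, 0, -1, 0, 0, 0, -1]

```text
time_s: 4.47
eef_pos: [580.6, -198.7, 83.9]
ee_rot: [0.006, 0.765, 0.644, 0.003]
force: [-4.5, 2.3, 14.7]
grip_width: -0.003
```

Request:
play_rows:
  plan:
    - [0, 0, -1, 0, 0, 0, -1]

```text
time_s: 4.55
eef_pos: [580.6, -198.7, 83.9]
ee_rot: [0.006, 0.765, 0.644, 0.003]
force: [-5.1, 2.6, 13.5]
grip_width: -0.0
```

Firm stop reached at about 14 N. I'll back off upward and open the gripper well above the drive.

Request:
play_rows:
  plan:
    - [0, 0, 4, 0, 0, 0, -1]
    - [0, 0, 6, 0, 0, 0, -1]
    - [-1, 0, 8, 0, 0, 0, -1]
    - [-1, 0, 15, 0, 0, 0, -1]
    - [0, 0, 20, -0.006, -0.008, 0, 1]

```text
time_s: 4.97
eef_pos: [576.3, -197.6, 134.4]
ee_rot: [0.007, 0.765, 0.644, 0.002]
force: [0.3, -0.6, 0.0]
grip_width: 0.123
```

Request:
play_rows:
  plan:
    - [0, 0, 10, 0, 0, 0, 1]
    - [0, 0, 0, 0, 0, 0, 1]
    - [0, 0, 0, 0, 0, 0, 1]
    - [0, 0, 0, 0, 0, 0, 1]

```text
time_s: 5.3
eef_pos: [577.1, -198.2, 148.1]
ee_rot: [0.009, 0.765, 0.643, 0.003]
force: [-0.3, -0.2, -1.1]
grip_width: 0.705
```

```bash
python3 - <<'E'
from h import *
b,S=cal("scene");a,T=cal("top");s=sense()
print(s["eef_pos"],s["ee_rot"],s["force"],s["grip_width"])
cv2.imwrite("pics/scene3.png",b)
g=lambda im,x,y:cv2.resize((255*(im[y:y+66,x:x+66]/255.)**.45).astype(np.uint8),None,fx=9,fy=9,interpolation=cv2.INTER_CUBIC)
cv2.imwrite("pics/z3.png",g(b,203,118))
E
```

```text
[ 576.91631014 -198.09747907  147.64441755] [0.00849555 0.76541098 0.64347882 0.002977  ] [-0.90051447 -1.20031741 -0.36258437] 0.8729011656591248
```

View pics/z3.png

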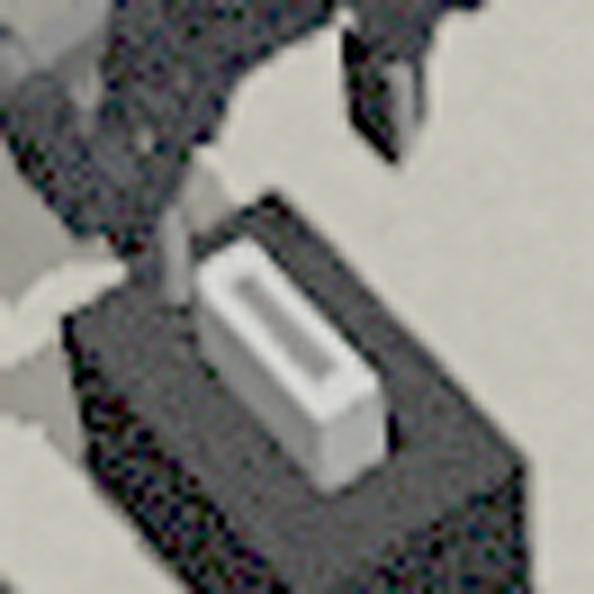

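The drive has risen: its top stands about 27 mm above the dock. Now I'll compute the tilt correction and the centre of the drive's top.

```bash
cat >> h.py <<'E'
from scipy.spatial.transform import Rotation as R
def rotfix(th):  # rotation vector to make tool point down with tool-y at angle th
    q=sense()["ee_rot"]; c=R.from_quat(np.roll(q,-1))
    y=np.array([np.cos(th),np.sin(th),0]);z=np.array([0,0,-1.]);t=R.from_matrix(np.c_[np.cross(y,z),y,z])
    return (t*c.inv()).as_rotvec()
E
python3 - <<'E'
from h import *
_,S=cal("scene")
px=np.array([(198,275),(245,238),(385,382),(320,420)])
px=(px+.5)/9-.5+[203,118]
P=ray(S,px,102);print(P.round(1),P.mean(0)); 
print(rotfix(-0.175)); s=sense();print(s["eef_pos"],s["grip_width"])
E
```

```text
[[ 581.4 -226.4  102. ]
 [ 564.5 -225.5  102. ]
 [ 573.7 -165.9  102. ]
 [ 593.4 -170.4  102. ]] [ 578.25588294 -197.05442092  102.        ]
[ 0.00918972  0.01549041 -0.00238525]
[ 576.93993193 -198.0596948   147.68127989] 0.9488080302246781
```

Request:
play_rows:
  plan:
    - [1, 0.5, -15, 0.009, 0.015, -0.002, 1]
    - [0, 0, -18, 0, 0, 0, 1]
    - [0, 0, -18, 0, 0, 0, 1]
    - [0, 0, -8, 0, 0, 0, 1]
    - [0, 0, 0, 0, 0, 0, 1]

```text
time_s: 5.87
eef_pos: [577.4, -197.2, 84.6]
ee_rot: [-0.001, 0.766, 0.643, -0.0]
force: [0.1, -0.4, -0.2]
grip_width: 1.0
```

```bash
python3 - <<'E'
from h import *
s=sense();print(s["eef_pos"],s["force"],s["grip_width"],rotfix(-.175))
E
```

```text
[ 577.40166477 -197.24891913   84.55517312] [ 0.075188   -0.39052553 -0.18916299] 1.0002603085450454 [-0.00136098 -0.00205004 -0.00023959]
```

Request:
play_rows:
  plan:
    - [0.6, 0, -4.5, 0, 0, 0, 1]
    - [0, 0, 0, 0, 0, 0, -0.2]
    - [0, 0, 0, 0, 0, 0, -0.3]
    - [0, 0, 0, 0, 0, 0, -0.4]
    - [0, 0, 0, 0, 0, 0, -0.45]
  grip_force: 20

```text
time_s: 6.28
eef_pos: [578.9, -197.7, 81.8]
ee_rot: [-0.0, 0.766, 0.643, 0.0]
force: [0.1, 0.1, 0.3]
grip_width: 0.45
```

Request:
play_rows:
  plan:
    - [0, 0, 0, 0, 0, 0, -0.5]
    - [0, 0, 0, 0, 0, 0, -0.55]
    - [0, 0, 0, 0, 0, 0, -0.6]
    - [0, 0, 0, 0, 0, 0, -1]
    - [0, 0, 0, 0, 0, 0, -1]

```text
time_s: 6.7
eef_pos: [579.0, -197.7, 82.7]
ee_rot: [0.0, 0.766, 0.643, 0.0]
force: [0.5, 0.1, -0.8]
grip_width: 0.229
```

Request:
play_rows:
  plan:
    - [0, 0, 0, 0, 0, 0, -0.3]
    - [0, 0, 0, 0, 0, 0, -0.3]
    - [0, 0, -3.5, 0, 0, 0, -0.3]
    - [0, 0, -0.8, 0, 0, 0, -0.5]
    - [0, 0, -0.3, 0, 0, 0, -1]

```text
time_s: 7.12
eef_pos: [579.2, -197.9, 78.3]
ee_rot: [0.001, 0.766, 0.643, 0.0]
force: [-0.9, 0.6, 3.6]
grip_width: 0.227
```

Request:
play_rows:
  plan:
    - [0, 0, -0.3, 0, 0, 0, -1]
    - [0, 0, -0.3, 0, 0, 0, -1]
    - [0, 0, -0.2, 0, 0, 0, -1]
    - [0, 0, -0.2, 0, 0, 0, -1]

```text
time_s: 7.45
eef_pos: [579.2, -197.9, 77.8]
ee_rot: [0.001, 0.766, 0.643, 0.0]
force: [-0.9, 0.2, 2.4]
grip_width: 0.231
```

Request:
play_rows:
  plan:
    - [0, 0, 3, 0, 0, 0, -1]
    - [0, 0, 6, 0, 0, 0, -1]
    - [0, 0, 10, 0, 0, 0, -1]
    - [0, 0, 10, 0, 0, 0, -1]
    - [0, 0, 10, 0, 0, 0, -1]
  grip_force: 40

```text
time_s: 7.87
eef_pos: [578.3, -197.3, 117.3]
ee_rot: [-0.001, 0.766, 0.643, -0.0]
force: [-0.3, 0.4, -1.3]
grip_width: 0.226
```

Request:
play_rows:
  plan:
    - [0, 0, 15, 0, 0, 0, -1]
    - [0, 0, 20, 0, 0, 0, -1]
    - [0, 0, 20, 0, 0, 0, -1]
    - [0, 0, 15, 0, 0, 0, -1]
    - [0, 0, 0, 0, 0, 0, -1]

```text
time_s: 8.28
eef_pos: [578.7, -197.5, 197.4]
ee_rot: [0.002, 0.766, 0.643, 0.001]
force: [-0.6, -0.3, -1.6]
grip_width: 0.221
```

```bash
python3 - <<'E'
from h import *
b,S=cal("scene");a,T=cal("top");s=sense()
print(s["eef_pos"],s["ee_rot"],s["force"],s["grip_width"],rotfix(-.175))
g=lambda im,x,y:cv2.resize((255*(im[y:y+80,x:x+80]/255.)**.45).astype(np.uint8),None,fx=5,fy=5,interpolation=cv2.INTER_CUBIC)
# Left: dock A & drive now; right: dock B scene at large
cv2.imwrite("pics/z4.png",np.hstack([g(b,190,95),g(b,345,230)]))
E
```

```text
[ 577.84918458 -197.04272367  193.9671577 ] [-2.82842490e-04  7.66077201e-01  6.42748506e-01  2.11138025e-05] [ 0.8749111  -0.3000204  -1.98381573] 0.2199748170385124 [-0.00046056 -0.00033116 -0.00036505]
```

View pics/z4.png

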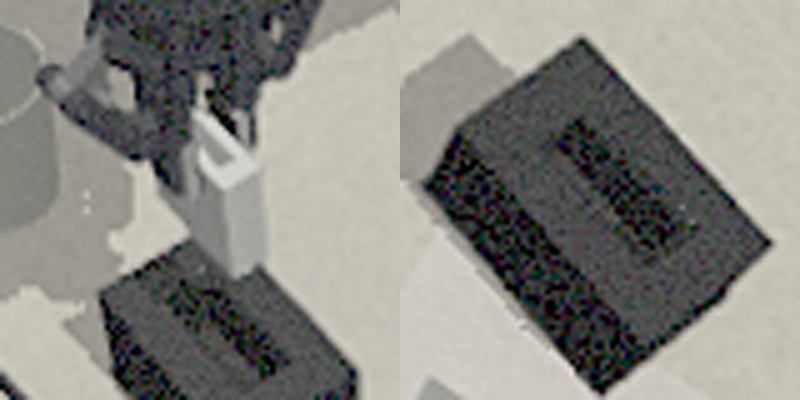

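The drive is in the gripper and dock A's slot is empty. Dock B's top corners are at crop (583,38), (770,242), (638,350) and (458,130). I'll fit both docks in both cameras.

```bash
python3 - <<'E'
from h import *
_,T=cal("top");_,S=cal("scene")
f=lambda o,pts,k=6:np.array([[o[0]+(x+.5)/k-.5,o[1]+(y+.5)/k-.5] for x,y in pts])
at=f((250,168),[(86,64),(338,100),(312,258),(60,225)])
bt=f((94,180),[(76,50),(331,100),(294,264),(37,208)])
as_=f((203,135),[(181,27),(347,205),(45,110)])
bs=f((345,230),[(183,38),(370,242),(240,350),(58,130)],5)
# local corners (x across 37, y along 58)
C={"++":(37,58),"+-":(37,-58),"--":(-37,-58),"-+":(-37,58)}
def fit(cm,px,keys,x0):
    def r(p):
        c,s=np.cos(p[2]),np.sin(p[2])
        P=[(p[0]+c*C[k][0]-s*C[k][1],p[1]+s*C[k][0]+c*C[k][1],75) for k in keys]
        return (proj(cm,P)-px).ravel()
    q=least_squares(r,x0,x_scale=[1,1,.01]); return q.x.round(3),np.abs(q.fun).max().round(2)
k4=["++","+-","--","-+"]
print("A top",fit(T,at,k4,[578,-198,-.17])); print("A sc",fit(S,as_,["--","-+","+-"],[578,-198,-.17]))
print("B top",fit(T,bt,k4,[560,223,-.23])); print("B sc",fit(S,bs,["--","-+","++","+-"],[560,223,-.23]))
sl=f((345,230),[(175,120),(293,232),(258,262),(155,143)],5); print("slot sc",ray(S,sl,75).mean(0))
sl=f((94,180),[(118,108),(261,136),(253,203),(97,174)]); print("slot top",ray(T,sl,75).mean(0))
E
```

```text
A top (array([ 5.76920e+02, -1.99441e+02, -1.73000e-01]), np.float64(0.8))
A sc (array([ 5.80422e+02, -1.97092e+02, -1.94000e-01]), np.float64(1.54))
B top (array([ 5.59173e+02,  2.22035e+02, -2.34000e-01]), np.float64(0.5))
B sc (array([ 5.62277e+02,  2.24681e+02, -2.34000e-01]), np.float64(1.23))
slot sc [560.71394286 227.83372502  75.        ]
slot top [559.22624076 223.06028443  75.        ]
```

Request:
play_rows:
  plan:
    - [-1.5, 20, 0, 0, 0, -0.006, -1]
    - [-1.5, 35, 0, 0, 0, -0.006, -1]
    - [-1.5, 38, 0, 0, 0, -0.006, -1]
    - [-1.5, 38, 0, 0, 0, -0.006, -1]
    - [-1.5, 38, 0, 0, 0, -0.006, -1]

```text
time_s: 8.9
eef_pos: [566.3, -28.5, 184.6]
ee_rot: [-0.006, 0.78, 0.626, -0.004]
force: [1.0, -0.4, -1.3]
grip_width: 0.22
```

Request:
play_rows:
  plan:
    - [-1.5, 38, 0, 0, 0, -0.006, -1]
    - [-1.5, 38, 0, 0, 0, -0.006, -1]
    - [-1.5, 38, 0, 0, 0, -0.006, -1]
    - [-1.5, 38, 0, 0, 0, -0.006, -1]
    - [-1.5, 38, 0, 0, 0, -0.006, -1]

```text
time_s: 9.32
eef_pos: [554.0, 170.5, 178.4]
ee_rot: [-0.01, 0.79, 0.613, -0.008]
force: [0.6, 0.3, -1.2]
grip_width: 0.224
```

Request:
play_rows:
  plan:
    - [-1, 30, 0, 0, 0, 0, -1]
    - [0, 15, 0, 0, 0, 0, -1]
    - [0, 0, 0, 0, 0, 0, -1]
    - [0, 0, 0, 0, 0, 0, -1]

```text
time_s: 9.65
eef_pos: [548.7, 225.1, 173.1]
ee_rot: [-0.013, 0.787, 0.617, -0.012]
force: [-0.5, -0.3, -2.0]
grip_width: 0.22
```

```bash
python3 - <<'E'
from h import *
s=sense();print(s["eef_pos"],s["force"],s["grip_width"],rotfix(-.234))
E
```

```text
[548.73650501 225.12340961 173.07589821] [-0.48959919 -0.25711676 -2.0344284 ] 0.21967296734500616 [-0.00550222 -0.03403036  0.00772662]
```

Request:
play_rows:
  plan:
    - [8, -1, -8, -0.003, -0.02, 0.005, -1]
    - [4, -0.5, -8, -0.003, -0.014, 0.003, -1]
    - [0, 0, -8, 0, 0, 0, -1]
    - [0, 0, -8, 0, 0, 0, -1]
    - [0, 0, 0, 0, 0, 0, -1]

```text
time_s: 10.07
eef_pos: [560.4, 219.2, 136.4]
ee_rot: [-0.0, 0.786, 0.618, -0.003]
force: [0.0, -0.1, -0.7]
grip_width: 0.224
```

```bash
python3 - <<'E'
from h import *
s=sense();print(s["eef_pos"],s["force"],s["grip_width"],rotfix(-.234))
E
```

```text
[560.39310864 219.17694586 136.3912815 ] [ 0.01687014 -0.05743661 -0.71010077] 0.22351542056383772 [ 0.00248935 -0.00463047  0.00314194]
```

Request:
play_rows:
  plan:
    - [0.6, 4.5, -4, 0.002, -0.005, 0.003, -1]
    - [0, 0, -5, 0, 0, 0, -1]
    - [0, 0, 0, 0, 0, 0, -1]

```text
time_s: 10.32
eef_pos: [561.0, 222.9, 126.3]
ee_rot: [-0.0, 0.785, 0.619, -0.0]
force: [-0.5, -0.1, -2.7]
grip_width: 0.226
```

```bash
python3 - <<'E'
from h import *
s=sense();print(s["eef_pos"],s["force"],s["grip_width"],rotfix(-.234))
a,T=cal("top");b,S=cal("scene")
p=s["eef_pos"]; c=np.array([p[0],p[1],p[2]-8]); 
th=-.234
def box(ctr,hx,hy,z): 
    co,si=np.cos(th),np.sin(th)
    return np.array([(ctr[0]+co*x-si*y,ctr[1]+si*x+co*y,z) for x,y in((hx,hy),(hx,-hy),(-hx,-hy),(-hx,hy))])
k=6;x0,y0=340,215
im=cv2.resize((255*(b[y0:y0+90,x0:x0+90]/255.)**.45).astype(np.uint8),None,fx=k,fy=k,interpolation=cv2.INTER_CUBIC)
for B,col in((box(p,10,30,p[2]-40),(0,255,0)),(box(p,10,30,p[2]+24),(255,255,0)),(box((561.,223.8),11.2,31.2,75.),(0,0,255))):
    q=((proj(S,B)-[x0,y0]+.5)*k).astype(int); cv2.polylines(im,[q.reshape(-1,1,2)],True,col,1)
cv2.imwrite("pics/z5.png",im)
E
```

```text
[560.99731075 222.88073967 126.31882437] [-0.52380154 -0.09195548 -2.65024356] 0.2262330317251529 [ 0.00036285 -0.00053247  0.00172534]
```

View pics/z5.png

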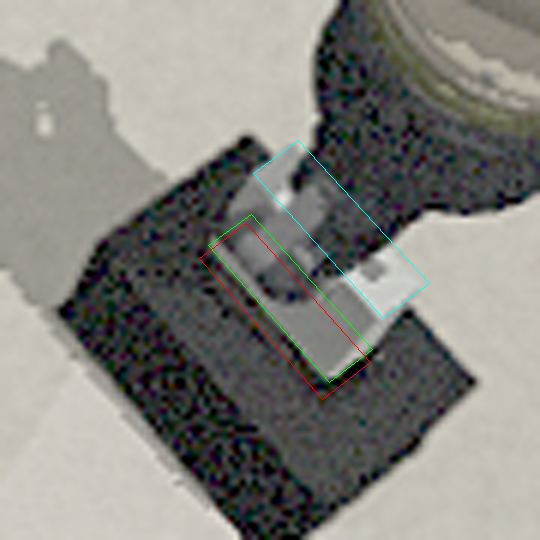

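The overlay matches the held drive, which is aligned above dock B's mouth. Now I'll lower it slowly and watch the force.

Request:
play_rows:
  plan:
    - [0, 1, -3, 0, 0, 0.0017, -1]
    - [0, 0, -3, 0, 0, 0, -1]
    - [0, 0, -2, 0, 0, 0, -1]
    - [0, 0, -1.5, 0, 0, 0, -1]

```text
time_s: 10.75
eef_pos: [561.9, 224.4, 118.3]
ee_rot: [0.001, 0.785, 0.62, 0.001]
force: [-0.6, -0.1, -1.3]
grip_width: 0.228
```

Request:
play_rows:
  plan:
    - [0, 0, -1.5, 0, 0, 0, -1]
    - [0, 0, -1, 0, 0, 0, -1]

```text
time_s: 10.92
eef_pos: [561.9, 224.5, 115.6]
ee_rot: [0.001, 0.785, 0.62, 0.001]
force: [-2.3, 0.3, 8.9]
grip_width: 0.225
```

It touches at mouth level with about 9 N, so it is off by a few mm. I'll back up and look closely.

Request:
play_rows:
  plan:
    - [0, 0, 3, 0, 0, 0, -1]
    - [0, 0, 1, 0, 0, 0, -1]
    - [0, 0, 0, 0, 0, 0, -1]

```text
time_s: 11.17
eef_pos: [561.9, 224.5, 120.0]
ee_rot: [0.001, 0.785, 0.62, 0.001]
force: [-0.2, 1.0, -1.0]
grip_width: 0.221
```

```bash
python3 - <<'E'
from h import *
s=sense();print(s["eef_pos"],s["force"],s["grip_width"],rotfix(-.234))
a,T=cal("top");b,S=cal("scene")
for i in range(5): b=b.astype(float)+cal("scene")[0]
b=b/6
k=13;x0,y0=360,236
im=cv2.resize((255*(b[y0:y0+46,x0:x0+60]/255.)**.45).clip(0,255).astype(np.uint8),None,fx=k,fy=k,interpolation=cv2.INTER_CUBIC)
cv2.imwrite("pics/z6.png",im); cv2.imwrite("pics/top6.png",a)
np.save("b6.npy",b)
E
```

```text
[561.92278292 224.50314288 119.96925827] [-0.17701409  1.04875602 -1.01160002] 0.22146255151710317 [-0.00047079  0.00336215 -0.00071608]
```

View pics/z6.png

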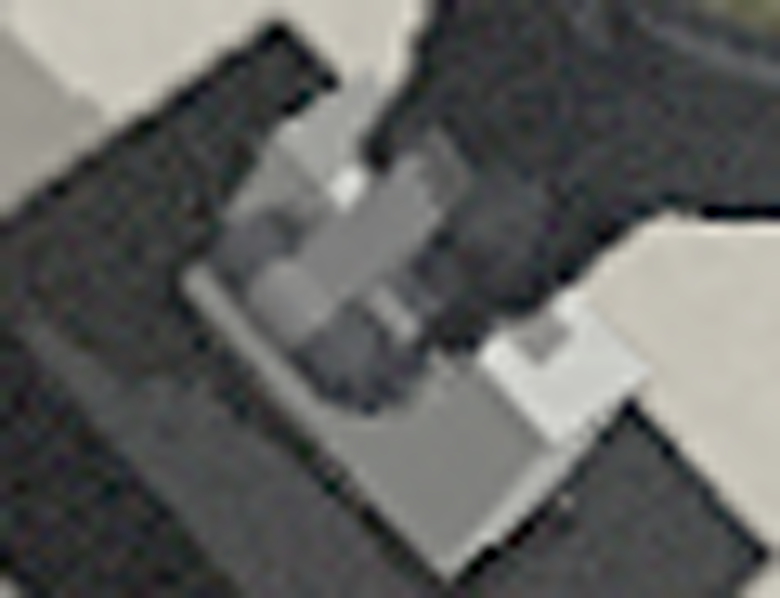

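In this view the drive's bottom +x edge runs from (190,280) to (443,582) in the crop. I'll put that edge on the earlier unobstructed image of dock B, together with the model outline.

```bash
python3 - <<'E'
from h import *
_,S=cal("scene");p=sense()["eef_pos"]
k=13
px=(np.array([(190,280),(443,582)])+.5)/k-.5+[360,236]
W=ray(S,px,80);print("drive bottom +x corners scene",W.round(1))
def box(c,hx,hy,z,th=-.234):
    co,si=np.cos(th),np.sin(th)
    return np.array([(c[0]+co*x-si*y,c[1]+si*x+co*y,z) for x,y in((hx,-hy),(hx,hy),(-hx,hy),(-hx,-hy))])
print("expected from TCP",box(p,10,30,80)[:2].round(1))
im=cv2.imread("pics/scene3.png").astype(float)+cv2.imread("pics/scene0.png")
x0,y0,k=345,228,9
im=cv2.resize((255*(im[y0:y0+66,x0:x0+80]/510.)**.4).astype(np.uint8),None,fx=k,fy=k,interpolation=cv2.INTER_CUBIC)
for B,col in((box((562.3,224.7),37,58,75),(0,255,0)),(box((562.3,224.7),15.25,35.25,75),(0,0,255)),(box((562.3,224.7),11.25,31.25,71),(255,255,0))):
    cv2.polylines(im,[((proj(S,B)-[x0,y0]+.5)*k).astype(int).reshape(-1,1,2)],True,col,1)
cv2.imwrite("pics/z7.png",im)
E
```

```text
drive bottom +x corners scene [[564.1 192.9  80. ]
 [579.5 251.1  80. ]]
expected from TCP [[564.6 193.   80. ]
 [578.5 251.3  80. ]]
```

View pics/z7.png

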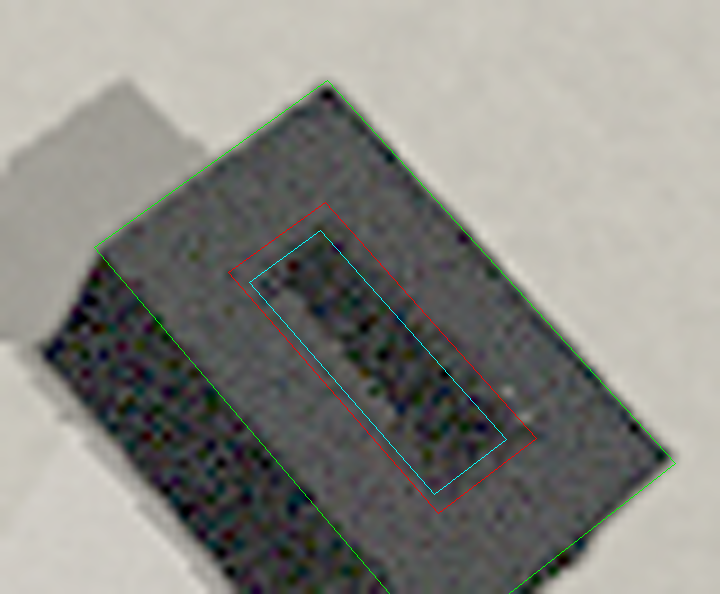

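```bash
python3 - <<'E'
from h import *
_,S=cal("scene");s=sense();p=s["eef_pos"]
k=13;px=(np.array([(443,582),(555,445),(190,280),(645,370)])+.5)/k-.5+[360,236]
def r(q):
    x,y,z,t=q;c,sn=np.cos(t),np.sin(t);L=lambda a,b,h:(x+c*a-sn*b,y+sn*a+c*b,z+h)
    return (proj(S,[L(10,30,0),L(10,30,64),L(10,-30,0),L(-10,30,64)])-px).ravel()
q=least_squares(r,[562,224,80,-.234],x_scale=[1,1,1,.01]);print("drive bottom centre,yaw",q.x.round(3),q.fun.round(2)); print(p,s["wrist_torque"],s["force"])
E
```

```text
drive bottom centre,yaw [ 5.55406e+02  2.24012e+02  6.47920e+01 -2.53000e-01] [-0.32 -0.31 -0.16 -0.1  -0.02  0.28  0.48  0.14]
[561.85052041 224.46129134 119.67099102] [-0.00883873 -0.02615571 -0.0514154 ] [-0.77411766  0.1400611  -1.84313762]
```

Request:
play_rows:
  plan:
    - [-1, 0, -2.5, 0, 0.003, 0, -1]
    - [0, 0, -1.3, 0, 0, 0, -1]
    - [0, 0, -1, 0, 0, 0, -1]

```text
time_s: 11.87
eef_pos: [560.8, 224.5, 114.6]
ee_rot: [-0.0, 0.785, 0.62, 0.0]
force: [0.5, 0.4, -2.5]
grip_width: 0.221
```

```bash
python3 - <<'E'
from h import *
s=sense();print(s["eef_pos"],s["wrist_torque"],s["force"],rotfix(-.234))
E
```

```text
[560.79894304 224.49102103 114.58613678] [-0.0238308  -0.02268401 -0.00349134] [ 0.53615682  0.40501932 -2.49414914] [-4.55582244e-04 -2.63635915e-05 -7.38389228e-04]
```

Moving 1 mm in -x cleared it: no contact at 114.6, below where it touched before. I'll continue.

Request:
play_rows:
  plan:
    - [0, 0, -1.3, 0, 0, 0, -1]
    - [0, 0, -1.3, 0, 0, 0, -1]

```text
time_s: 12.03
eef_pos: [560.7, 224.5, 111.6]
ee_rot: [-0.0, 0.785, 0.62, 0.0]
force: [-0.5, 0.7, -0.9]
grip_width: 0.225
```

Request:
play_rows:
  plan:
    - [0, 0, -1, 0, 0, 0, -1]

```text
time_s: 12.12
eef_pos: [560.6, 224.5, 110.3]
ee_rot: [-0.0, 0.785, 0.62, -0.0]
force: [0.6, 0.2, -0.6]
grip_width: 0.226
```

Request:
play_rows:
  plan:
    - [0, 0, -1.5, 0, 0, 0, -1]
    - [0, 0, -1.5, 0, 0, 0, -1]
    - [0, 0, -1.5, 0, 0, 0, -1]

```text
time_s: 12.37
eef_pos: [560.7, 224.5, 105.4]
ee_rot: [-0.0, 0.785, 0.62, -0.0]
force: [-0.2, 0.1, -1.2]
grip_width: 0.225
```

Request:
play_rows:
  plan:
    - [0, 0, -1.5, 0, 0, 0, -1]
    - [0, 0, -1.5, 0, 0, 0, -1]
    - [0, 0, -1.5, 0, 0, 0, -1]

```text
time_s: 12.62
eef_pos: [560.7, 224.4, 100.4]
ee_rot: [-0.0, 0.785, 0.62, -0.0]
force: [-0.0, -0.4, -1.2]
grip_width: 0.22
```

Request:
play_rows:
  plan:
    - [0, 0, -2, 0, 0, 0, -1]
    - [0, 0, -2, 0, 0, 0, -1]
    - [0, 0, -2, 0, 0, 0, -1]
    - [0, 0, -2, 0, 0, 0, -1]

```text
time_s: 12.95
eef_pos: [560.7, 224.5, 91.6]
ee_rot: [-0.0, 0.785, 0.62, 0.0]
force: [-0.3, 0.2, -1.2]
grip_width: 0.223
```

Request:
play_rows:
  plan:
    - [0, 0, -2, 0, 0, 0, -1]
    - [0, 0, -2, 0, 0, 0, -1]
    - [0, 0, -1, 0, 0, 0, -1]

```text
time_s: 13.2
eef_pos: [560.6, 224.4, 85.7]
ee_rot: [-0.0, 0.785, 0.62, -0.0]
force: [-0.5, 0.1, -2.2]
grip_width: 0.223
```

Request:
play_rows:
  plan:
    - [0, 0, -1.5, 0, 0, 0, -1]
    - [0, 0, -1.5, 0, 0, 0, -1]

```text
time_s: 13.37
eef_pos: [560.7, 224.4, 82.5]
ee_rot: [-0.0, 0.785, 0.62, -0.0]
force: [-0.6, -0.0, -0.6]
grip_width: 0.222
```

Request:
play_rows:
  plan:
    - [0, 0, -1, 0, 0, 0, -1]
    - [0, 0, -1, 0, 0, 0, -1]

```text
time_s: 13.53
eef_pos: [560.6, 224.5, 80.1]
ee_rot: [-0.0, 0.785, 0.62, -0.0]
force: [0.4, -0.3, -1.0]
grip_width: 0.223
```

Request:
play_rows:
  plan:
    - [0, 0, -1, 0, 0, 0, -1]
    - [0, 0, 0, 0, 0, 0, -0.4]
    - [0, 0, 0, 0, 0, 0, -0.3]
    - [0, 0, 0, 0, 0, 0, 0]
    - [0, 0, 0, 0, 0, 0, 0.4]

```text
time_s: 13.95
eef_pos: [561.1, 224.5, 79.6]
ee_rot: [-0.0, 0.785, 0.62, 0.0]
force: [-0.4, -0.9, 0.4]
grip_width: 0.617
```

Request:
play_rows:
  plan:
    - [0, 0, 2, 0, 0, 0, 0.4]
    - [0, 0, 15, 0, 0, 0, 0.4]
    - [0, 0, 25, 0, 0, 0, 0.4]
    - [0, 0, 15, 0, 0, 0, -1]
    - [0, 0, 0, 0, 0, 0, -1]

```text
time_s: 14.37
eef_pos: [560.5, 224.4, 138.8]
ee_rot: [-0.0, 0.785, 0.62, -0.0]
force: [0.8, 0.8, 0.3]
grip_width: 0.427
```

Request:
play_rows:
  plan:
    - [0, 0, 0, 0, 0, 0, -1]
    - [0, 0, 0, 0, 0, 0, -1]
    - [0, 0, 0, 0, 0, 0, -1]
    - [0, 0, 0, 0, 0, 0, -1]

```text
time_s: 14.7
eef_pos: [560.0, 224.3, 136.8]
ee_rot: [-0.001, 0.785, 0.62, -0.001]
force: [0.3, -0.9, -0.7]
grip_width: -0.005
```

```bash
python3 - <<'E'
from h import *
b,S=cal("scene");s=sense()
print(s["eef_pos"],s["force"],s["grip_width"],rotfix(-.234))
cv2.imwrite("pics/z8.png",cv2.resize((255*(b[215:295,345:425]/255.)**.45).astype(np.uint8),None,fx=6,fy=6,interpolation=cv2.INTER_CUBIC))
E
```

```text
[559.85934195 224.2344256  136.65923071] [ 0.00801877 -0.22744727 -0.6870351 ] -0.0007618168203111166 [ 0.00010818 -0.0028388  -0.00059135]
```

View pics/z8.png

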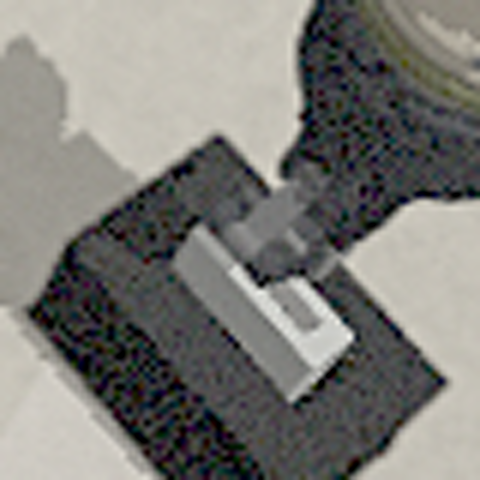

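The drive stands in dock B's slot. Next I'll press it with the shut fingers.

Request:
play_rows:
  plan:
    - [1, 0, -15, 0, -0.003, 0, -1]
    - [0, 0, -10, 0, 0, 0, -1]
    - [0, 0, -5, 0, 0, 0, -1]
    - [0, 0, -1.5, 0, 0, 0, -1]

```text
time_s: 15.08
eef_pos: [560.4, 224.1, 102.3]
ee_rot: [-0.0, 0.785, 0.62, -0.001]
force: [0.7, -0.6, 0.3]
grip_width: 0.001
```

Request:
play_rows:
  plan:
    - [0, 0, -1.3, 0, 0, 0, -1]
    - [0, 0, -1.3, 0, 0, 0, -1]
    - [0, 0, -1.3, 0, 0, 0, -1]

```text
time_s: 15.33
eef_pos: [560.8, 224.2, 98.9]
ee_rot: [-0.0, 0.785, 0.62, -0.001]
force: [-0.9, -0.2, 2.4]
grip_width: -0.002
```

Request:
play_rows:
  plan:
    - [0, 0, -1.3, 0, 0, 0, -1]
    - [0, 0, -1.3, 0, 0, 0, -1]

```text
time_s: 15.5
eef_pos: [561.1, 224.1, 97.0]
ee_rot: [0.0, 0.785, 0.62, 0.0]
force: [-0.9, -0.4, 2.7]
grip_width: 0.002
```

Request:
play_rows:
  plan:
    - [-0.3, 0, -1.3, 0, 0, 0, -1]
    - [0, 0, -1.3, 0, 0, 0, -1]
    - [0, 0, -1.3, 0, 0, 0, -1]
    - [0, 0, -1.3, 0, 0, 0, -1]

```text
time_s: 15.83
eef_pos: [561.1, 224.2, 92.4]
ee_rot: [0.001, 0.785, 0.62, 0.001]
force: [-0.5, -0.7, 3.8]
grip_width: -0.001
```

Request:
play_rows:
  plan:
    - [-0.3, 0, -1.3, 0, 0, 0, -1]
    - [0, 0, -1.3, 0, 0, 0, -1]

```text
time_s: 16.0
eef_pos: [560.9, 224.2, 89.8]
ee_rot: [0.001, 0.785, 0.62, 0.001]
force: [-1.3, -0.5, 4.9]
grip_width: -0.002
```

Request:
play_rows:
  plan:
    - [-0.3, 0, -1.3, 0, 0, 0, -1]
    - [0, 0, -1.3, 0, 0, 0, -1]

```text
time_s: 16.17
eef_pos: [560.7, 224.2, 87.1]
ee_rot: [0.001, 0.785, 0.62, 0.001]
force: [-1.2, -1.0, 4.5]
grip_width: -0.001
```

Request:
play_rows:
  plan:
    - [0, 0, -1, 0, 0, 0, -1]

```text
time_s: 16.25
eef_pos: [560.8, 224.3, 86.0]
ee_rot: [0.001, 0.785, 0.62, 0.001]
force: [-0.1, -0.9, 4.6]
grip_width: 0.001
```

Request:
play_rows:
  plan:
    - [0, 0, -1, 0, 0, 0, -1]

```text
time_s: 16.33
eef_pos: [560.7, 224.2, 85.0]
ee_rot: [0.001, 0.785, 0.62, 0.001]
force: [-0.5, -0.7, 5.3]
grip_width: -0.002
```

Request:
play_rows:
  plan:
    - [0, 0, -0.8, 0, 0, 0, -1]

```text
time_s: 16.42
eef_pos: [560.8, 224.2, 84.2]
ee_rot: [0.001, 0.785, 0.62, 0.001]
force: [-1.0, -1.2, 5.1]
grip_width: -0.001
```

Request:
play_rows:
  plan:
    - [0, 0, -0.8, 0, 0, 0, -1]

```text
time_s: 16.5
eef_pos: [560.8, 224.2, 83.3]
ee_rot: [0.001, 0.785, 0.62, 0.001]
force: [-1.9, -1.5, 5.9]
grip_width: -0.0
```

Request:
play_rows:
  plan:
    - [0, 0, -0.8, 0, 0, 0, -1]

```text
time_s: 16.58
eef_pos: [560.9, 224.2, 82.6]
ee_rot: [0.001, 0.785, 0.62, 0.001]
force: [-1.9, -1.5, 9.3]
grip_width: 0.001
```

Request:
play_rows:
  plan:
    - [0, 0, -0.8, 0, 0, 0, -1]

```text
time_s: 16.67
eef_pos: [561.1, 224.3, 82.4]
ee_rot: [0.001, 0.785, 0.62, 0.002]
force: [-4.0, -1.6, 12.9]
grip_width: -0.001
```

Stop reached at about 13 N. Now I'll let go and check.

Request:
play_rows:
  plan:
    - [0, 0, 2, 0, 0, 0, -1]
    - [0, 0, 3, 0, 0, 0, -1]
    - [0, 0, 5, 0, 0, 0, -1]
    - [0, 0, 15, 0, 0, 0, -1]
    - [0, 0, 30, 0, 0, 0, -1]

```text
time_s: 17.08
eef_pos: [557.8, 223.7, 132.3]
ee_rot: [-0.002, 0.785, 0.62, -0.004]
force: [0.4, -0.2, -0.4]
grip_width: 0.003
```

Request:
play_rows:
  plan:
    - [-20, 0, 30, 0, 0, 0, -1]
    - [-35, 0, 10, 0, 0, 0, -1]
    - [-38, 0, 0, 0, 0, 0, -1]
    - [-38, 0, 0, 0, 0, 0, -1]
    - [-30, 0, 0, 0, 0, 0, -1]

```text
time_s: 17.5
eef_pos: [396.6, 223.0, 177.7]
ee_rot: [-0.0, 0.786, 0.618, 0.001]
force: [1.2, 1.1, 0.5]
grip_width: -0.0
```

```bash
python3 - <<'E'
from h import *
b,S=cal("scene");s=sense()
print(s["eef_pos"],s["force"],s["time_s"])
g=lambda x,y:cv2.resize((255*(b[y:y+66,x:x+66]/255.)**.45).astype(np.uint8),None,fx=6,fy=6,interpolation=cv2.INTER_CUBIC)
cv2.imwrite("pics/z9.png",np.vstack([np.hstack([g(203,125),g(350,228)]),cv2.resize((255*(b/255.)**.6).astype(np.uint8),(792,594))[300:500]]))
E
```

```text
[392.02254912 223.20365806 177.23378872] [0.88687671 3.63811017 0.17712907] 17.55
```

View pics/z9.png

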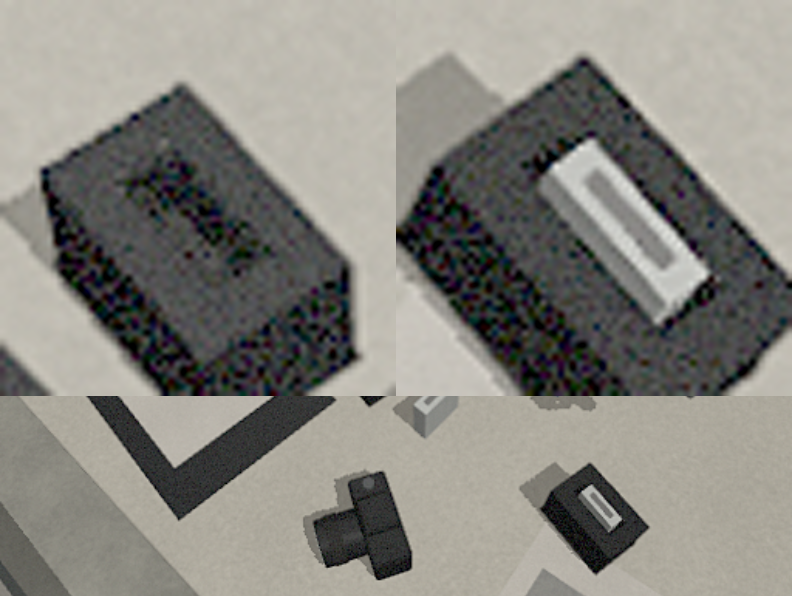

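The drive sits locked low in dock B, dock A is empty, and the camera is undisturbed. I'll let the arm settle and hand in.

Request:
play_rows:
  plan:
    - [0, 0, 0, 0, 0, 0, -1]
    - [0, 0, 0, 0, 0, 0, -1]
    - [0, 0, 0, 0, 0, 0, -1]

```text
time_s: 17.8
eef_pos: [390.9, 223.6, 178.0]
ee_rot: [-0.001, 0.785, 0.62, -0.0]
force: [-0.2, 0.4, 0.2]
grip_width: -0.001
```

```bash
python3 -c "
from rig import ctrl,sense
s=sense();print(s['force'],s['eef_pos']);print(ctrl.finish_job())"
```

```text
[-0.17956647  0.35009655  0.20243403] [390.92383295 223.59398106 177.95890871]
the job is handed in; nothing more can be done
None
```

The drive is now in the second dock and looks locked down, and the first dock is empty. I handed the job in at 17.8 s; it reports no verdict.

- **Release and lift:** I pressed the drive in the first dock until the wrist force read about 15 N at the firm stop. The picture afterwards showed it risen about 27 mm, and I then lifted it out.
- **Insertion:** The first try touched the second dock's mouth at about 9 N. I backed off and shifted 1 mm in -x, and it then went in without resistance.
- **Locking:** I pressed it until the wrist force read about 13 N at the firm stop, then let go.

**Last checks:** The final picture showed the drive sitting low in the second dock, the first slot empty and the photo camera looking undisturbed. The arm was clear, with about 0 N on it.

**Not checked or in disagreement:**
- I judged the lock, and the first dock's carriage being risen, by eye and did not measure either carriage depth.
- The final crop did not cover the notes or the cup, but no move came near them.
- One camera fit of the held drive put its bottom about 15 mm lower than the arm's own position did. I took it as unreliable and ignored it; the drive then went in where the arm's position had it.

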